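Clear the salt grinder off the tin and screw its lid tight

TASK

Someone stood the salt grinder on a tin whose screw lid is still loose. Lift the grinder off, keeping it upright, and stand it wholly on the round cork coaster; then screw that tin's lid clockwise until it is fully tight against its stop. Leave the mug, jars, bottle and bowl where they are.

Things in the scene. Friction and masses are not known exactly. Their poses are not given: they have to be found in the camera images.
- tin: Round aluminium tin with a cream band, 56 mm across, held immovably on the galvanized shelf by a magnet in its base; with its lid it is 90 mm high. Origin: centre of its underside, on the shelf's top (60 mm above the worktop); z up. An identical-looking tin stands elsewhere on the shelf; this is the one with the grinder on it (and a red mark on the rim of its lid).
- lid_top (a point): Centre of the upper face of the tin's screw lid, on the lid's turning axis. The lid is a ribbed aluminium disc 62 mm across and 24 mm high (from 66 to 90 mm above the tin's origin), overhanging the tin by 3 mm. Its x axis points to the red mark and turns with the lid; z up.
- tin_lid (a joint): How far the lid is screwed on, rad: grows as the lid is turned clockwise seen from above; 3.6 is fully tight against a hard stop. It starts between 0.2 and 1.1, so it takes two or more grasps. The lid stays at its height as it turns and stays where it is left; it takes about 0.12 N m to turn.
- grinder: Glass salt grinder, 125 mm tall, about 0.3 kg: steel foot 56 mm across and glass body 53 mm across up to 75 mm, above that a plain steel head 44 mm across and 50 mm high to grip. It starts upright on the tin's lid. Origin: centre of its underside; z is its axis, up when standing.
- coaster: Round cork coaster, 120 mm across and 8 mm thick, fixed on the worktop in front of the shelf. Origin: centre of its underside; z up.
- other_tin: Second tin of the same shape and size, fixed on the shelf, lid already tight, nothing on it; 62 mm across, 90 mm high. Origin: centre of its underside.
- mug: Turquoise enamel mug with wooden spoons, 80 mm across, 85 mm high, spoons up to 210 mm, handle at its +y; stands near the middle of the shelf. Origin: centre of its underside. Leave alone.
- spice_jar: Amber jar with black cap, 54 mm across, 95 mm high, near the left (+y) end of the shelf. Origin: centre of its underside. Leave alone.
- herb_jar: Green jar with green cap, 54 mm across, 85 mm high, near the right (-y) end of the shelf. Origin: centre of its underside. Leave alone.
- oil_bottle: Green oil bottle with yellow cap, 62 mm across, 210 mm high, on the worktop to the right. Origin: centre of its underside. Leave alone.
- bowl: Blue bowl, 130 mm across, 50 mm high, on the worktop to the left. Origin: centre of its underside. Leave alone.
There are look-alikes about, which are no part of the job. Leave any pink look-alike of the grinder alone. Of the things that look like the coaster, the smaller one is meant.

How it is judged (in metres and radians):
On the way, in this order (a step that is already met when the one before it is completed fails the run):
1. the grinder stands upright and released on the coaster, the lid not yet tight (horizontal distance between grinder and coaster below 0.032 m and z of grinder in the frame of coaster between 0.004 and 0.012 m and angle between grinder's own z axis and vertical below 0.08 rad and linear speed of grinder below 0.02 m/s and contact force between the fingers and grinder below 0.1 N and not (value of joint tin_lid above 3.5 rad)), for 0.2 s.
2. then the lid is screwed tight (value of joint tin_lid above 3.5 rad), for 0.2 s.
At the end, for the whole second after the job is handed in: The grinder stands upright (within 0.08 rad), at rest and released on the coaster, its foot wholly on it (centres within 32 mm), and the tin's lid is screwed to within 0.1 rad of its stop (joint above 3.5) (horizontal distance between grinder and coaster below 0.032 m and z of grinder in the frame of coaster between 0.004 and 0.012 m and angle between grinder's own z axis and vertical below 0.08 rad and linear speed of grinder below 0.02 m/s and contact force between the fingers and grinder below 0.1 N and value of joint tin_lid above 3.5 rad); the robot touches nothing.
It fails at once if the grinder is tipped more than 0.5 rad (angle between grinder's own z axis and vertical above 0.5 rad).
It fails at once if the mug, a jar, the bottle or the bowl is shifted more than 30 mm or tipped (distance of any of mug, spice_jar, herb_jar, oil_bottle, bowl from where it was at the start of the episode above 0.03 m or angle between any of mug, spice_jar, herb_jar, oil_bottle, bowl's own z axis and vertical above 0.4 rad).
It also fails if it takes over 72 s, if anything falls off the work surface, if the arm or the gripper's body presses on something with over 40 N, if the wrist force passes 120 N, or if a joint passes its speed limit or range.

ROBOT

A 6-joint arm with a two-finger parallel gripper is mounted at the origin on the work surface. World frame = base frame: x ahead of the robot, y to its left, z up, the work surface at z = 0. Lengths are in m, angles in degrees, forces in N, time in s.
With the tool pointing down it reaches from about 0.25 to 0.775 m from the base axis. Payload 4 kg.
Tool frame: the origin (TCP) lies at the centre of the arm's flange, where the gripper is bolted on; the fingertips stand 199 mm ahead of it and the grasp point (between the pads) lies 180 mm ahead of it; y points along the fingers, x is the direction in which the jaws open and shut, and the axes are right-handed (so a half turn about y gives the same grasp; the last joint's range is limited). The gripper opens to 94 mm and grips with 3 to 60 N. Pads are 16 mm wide; open, the fingers measure 119 mm over their backs; the gripper's body (75 mm by 177 mm) begins 78 mm behind the grasp point.
Start: joints at [-80.048, 4.996, 78.535, -0, 96.463, -5.907], TCP at [0.15, -0.529, 0.405] pointing down, gripper open.
Joint ranges: [-177.83, 177.83], [-43.37, 116.18], [15.69, 146.23], [-61.86, 241.86], [9.47, 152.12], [-147.06, 147.06]. Speed limits (degrees/s): [159.86, 159.86, 180, 180, 180, 180].

INTERFACE

Orientations are given as [roll, pitch, yaw] about the fixed x, y, z axes, in that order (R = Rz(yaw) Ry(pitch) Rx(roll)).
In Python, from bench import robot, vision gives the robot as it stands.
- The arm moves only by the tool apply_moves, never from a script. Its argument "plan" is a list that holds one entry, the list of rows, each a list of 6 numbers: the shift along the tool's x, y, z in mm, then the turn, a rotation vector about the tool's x, y, z in degrees. A call has 1 to 12 rows; each row shifts and turns the commanded pose from where the row before left it, along the tool's axes as they then stand; what a row does not reach is not made up. A row lasts 1/10 s, in which the tool goes at most 50 mm and 8.59 degrees, less where a joint would pass 70% of its speed; a pose out of reach is approached as far as the arm can. A call is refused whole if a number of a shift passes 50 or a number of a turn 8.59, either way. A call with a gripper value outside its range is refused whole. "gripper" is the opening, from 0 (shut) to 1 (fully open), set as the call begins (left out, the last holds). The fingers move at their own pace and stop on an object; "force" is the grip in N (left out, the last holds). Time passes only in rows, so rows that do not move let the fingers close. It gives the time, the measured TCP pose, the force and the opening at its end, in the units of the state.
- robot.observe(): the state, without advancing time (a new reading comes with each control period).
- vision.capture(name): name is "scene" or "top"; returns a dict with "img" (420x560x3 uint8, red, green, blue), "fx", "fy", "cx", "cy" (pixels), "D" ([k1, k2, p1, p2, k3] as OpenCV has them; the pictures are not rectified), "origin" and "orientation" of the camera in the world. Camera axes: x right, y down, z forward; pixel columns grow to the right and rows downward; lengths in m; the calibration is good to about 2 mm. A picture is of the moment at which its call begins. There is no depth.
- robot.finish_job(): hands the job in, once; it reports no verdict.
The state is a dict: "time": time; "joint_positions": joint angles; "qd": joint speeds; "joint_efforts": joint torques, N m; "position": TCP position; "orientation": TCP orientation; "ft_force": force on the tool from outside, world axes, zero at the start; "ft_torque": the same for the moment, N m; "grip_width": finger opening in m.
Only numpy, scipy, OpenCV 4.12 (cv2) and the standard library are available. Lean on these libraries where they do the work, as an engineer would, in place of code of your own. Each camera call takes 0.05 s, during which the arm holds its last target. There are 200 camera calls.

## Working session

There is one attempt and no reset: what is moved stays moved. The work goes in short steps, Python scripts to look and compute and a tool call to move; the robot and the scene stay as the last step left them, time stands still between calls to the robot, and variables do not carry over. Pictures are saved under pics/ and viewed, about 8 in all and at most 12, crops included, and the job is handed in when it is done.

Besides the shell and the picture viewer there is one more tool, called after "Call:" as a command line: name --argument value ..., lists and objects as JSON in quotes. apply_moves: Moves the arm, as the interface text tells. Its arguments: {"type":"object","properties":{"plan":{"type":"array","items":{"type":"array","items":{"type":"array","items":{"type":"number"}}}},"gripper":{"type":"number"},"force":{"type":"number"}},"required":["plan"]}

```bash
ls; mkdir -p pics; python3 - <<'E'
from bench import robot, vision
import cv2
for n in("scene","top"):
    c=vision.capture(n); cv2.imwrite(f"pics/{n}0.png",c["img"][:,:,::-1])
    print({k:v for k,v in c.items() if k!="img"})
print(robot.observe())
E
```

```text
pics
{'fx': 494.7984750701935, 'fy': 494.7984750701935, 'cx': 274.94111929893296, 'cy': 207.08202581297547, 'D': array([0.04536225, 0.        , 0.        , 0.        , 0.        ]), 'origin': array([ 1.41939668, -0.59841317,  0.89950569]), 'orientation': array([-127.32379167,   -0.80077164,   56.85326079])}
{'fx': 521.9083067515136, 'fy': 521.9083067515136, 'cx': 284.62416276382095, 'cy': 220.43083349011533, 'D': array([-0.20050233,  0.        ,  0.        ,  0.        ,  0.        ]), 'origin': array([ 0.33139642, -0.01738008,  1.71380832]), 'orientation': array([-172.6196009 ,    0.69211217,  -90.95316146])}
{'time': 0.1, 'joint_positions': array([-8.00486998e+01,  5.03376890e+00,  7.86156026e+01, -6.53637673e-04,
        9.64627937e+01, -5.90563859e+00]), 'qd': array([-0.03049165, -0.16428048, -0.26943694, -0.04743175,  0.04545123,
        0.01418184]), 'joint_efforts': array([ 2.11857252e-03, -3.41252553e+01, -3.03300655e+01,  7.19745504e-02,
        3.04108928e-02, -9.51707671e-05]), 'position': array([ 0.15026954, -0.5289618 ,  0.40363566]), 'orientation': array([-89.98910544,   0.11163679, -74.14312356]), 'ft_force': array([-0.07533417,  0.87786166, -0.62598382]), 'ft_torque': array([-0.00251042,  0.02341273,  0.00407453]), 'grip_width': 0.09424778858193371}
```

View pics/scene0.png

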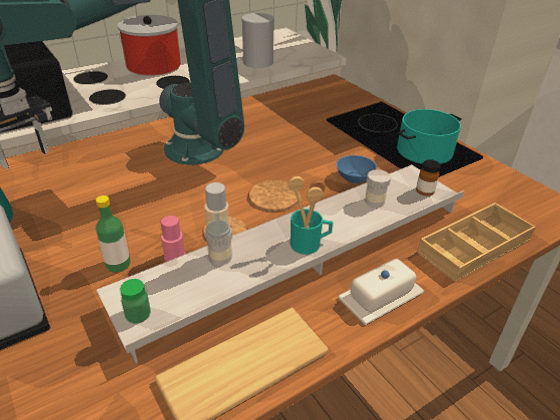

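View pics/top0.png

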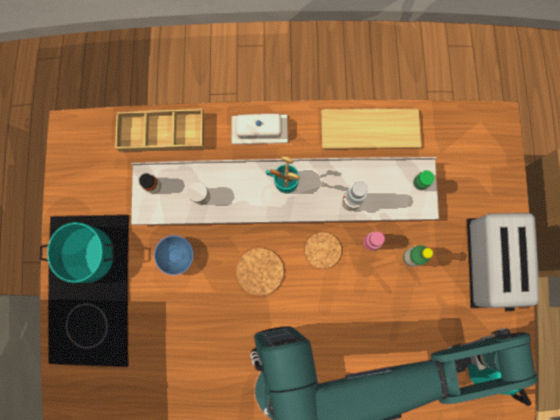

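The scene view shows the grinder stacked on a tin at about (217,215), with the mug at (307,230) and the pink look-alike at (172,240). In the top view the grinder head is at about (357,190), the smaller coaster at (323,250) and the larger one at (260,271). The reported orientation means tool y points down, which is the approach direction.

```bash
cat > h.py <<'E'
import numpy as np, cv2
from scipy.spatial.transform import Rotation as Rn
from bench import robot, vision
def ray(c,u,v):
    K=np.array([[c["fx"],0,c["cx"]],[0,c["fy"],c["cy"]],[0,0,1]])
    p=cv2.undistortPoints(np.array([[[u,v]]],float),K,c["D"])[0,0]
    R=Rn.from_euler("xyz",c["orientation"],degrees=True).as_matrix()
    return c["origin"],R@np.array([*p,1.])
def onz(c,u,v,z):
    o,d=ray(c,u,v); return o+d*(z-o[2])/d[2]
def proj(c,P):
    K=np.array([[c["fx"],0,c["cx"]],[0,c["fy"],c["cy"]],[0,0,1]])
    R=Rn.from_euler("xyz",c["orientation"],degrees=True).as_matrix()
    return cv2.projectPoints(np.array(P,float).reshape(-1,1,3),cv2.Rodrigues(R.T)[0],-R.T@c["origin"],K,c["D"])[0].reshape(-1,2)
def zoom(c,u,v,w,h,s): # crop origin u,v
    return cv2.resize(c["img"][v:v+h,u:u+w,::-1],None,fx=s,fy=s,interpolation=cv2.INTER_CUBIC)
E
python3 - <<'E'
from h import *
t=vision.capture("top"); s=vision.capture("scene")
hsv=cv2.cvtColor(t["img"],cv2.COLOR_RGB2HSV)
r=t["img"][225:275,298:348].astype(int)
# coaster: brighter/lower-saturation cork
m=cv2.inRange(hsv,(5,60,120),(25,255,255))
print(hsv[250,323],hsv[250,345],hsv[271,260],hsv[280,323])
a=zoom(t,310,165,80,120,5); b=zoom(s,180,170,80,120,5)
cv2.imwrite("pics/z1.png",np.hstack([a,b]))
for n,p in dict(head=(357,186)).items(): print(n,onz(t,*p,0.275))
print("coaster",onz(t,323,250,.008),"big",onz(t,260,271,.008),"mug",onz(t,286,178,.145),"pink",onz(t,375,238,.125),"scene head",onz(s,215,188,.275))
E
```

```text
[ 15 151 208] [ 13 173 184] [ 15 152 200] [ 13 177 200]
head [ 0.61197767 -0.20828412  0.275     ]
coaster [ 0.45276547 -0.12448446  0.008     ] big [0.38770146 0.08269497 0.008     ] mug [ 0.66605532 -0.00821504  0.145     ] pink [ 0.47808063 -0.27808491  0.125     ] scene head [ 0.61114728 -0.2165732   0.275     ]
```

View pics/z1.png

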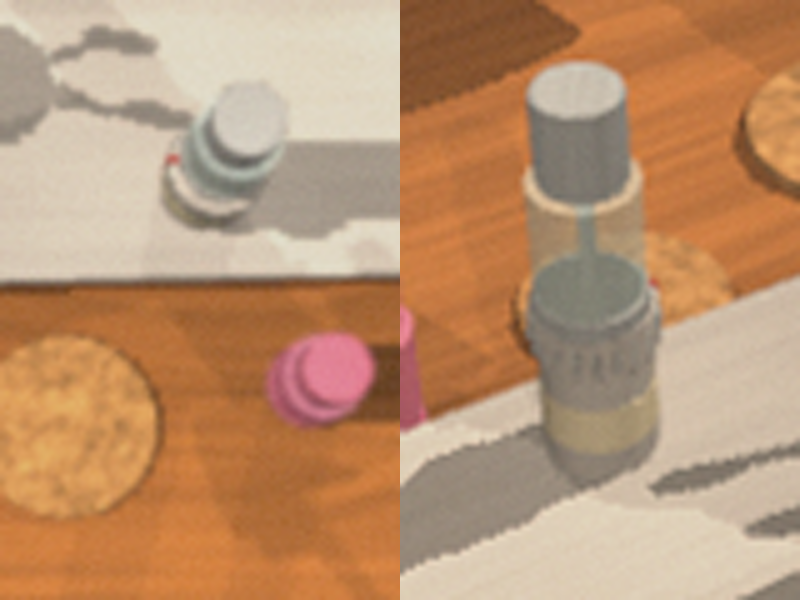

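The zoom shows the head top at top-view pixel (359.8,188.4) and scene pixel (215,188). The coaster centre is at (323.5,250), and the red lid mark is at (344.4,197).

```bash
python3 - <<'E'
from h import *
t=vision.capture("top"); s=vision.capture("scene")
print("head",onz(t,359.7,188.3,.275),onz(s,215,188,.275))
print("mark",onz(t,344.2,196.8,.148), "coaster",onz(t,323.3,250,.008))
print("tin base from scene band",onz(s,180+200/5,170+485/5,.06))
for P in [(.611,-.2166,.06),(.611,-.2166,.15)]: print(proj(t,P),proj(s,P))
o=robot.observe(); R=Rn.from_euler("xyz",o["orientation"],degrees=True).as_matrix(); print(R.round(3))
E
```

```text
head [ 0.60527722 -0.21567262  0.275     ] [ 0.61114728 -0.2165732   0.275     ]
mark [ 0.60383766 -0.18464164  0.148     ] coaster [ 0.45274658 -0.12546803  0.008     ]
tin base from scene band [ 0.63271595 -0.22862424  0.06      ]
[[351.25837932 199.17955397]] [[220.16171683 259.87683893]]
[[354.61773692 194.20309222]] [[218.13841432 231.7357137 ]]
[[ 0.273 -0.     0.962]
 [-0.962  0.001  0.273]
 [-0.001 -1.     0.   ]]
```

Call:
apply_moves --plan '[[[0,-42,0,0,0,0],[0,-42,0,0,0,0],[0,-41,0,0,0,0],[-10,0,30,0,0,0],[-15,0,45,0,0,0],[-15,0,45,0,0,0],[-15,0,45,0,0,0],[-15,0,45,0,0,0],[-15,0,45,0,0,0],[-15,0,45,0,0,0],[-15,0,45,0,0,0],[-15,0,45,0,0,0]]]' --gripper 1 --force 25

```text
time: 1.5
position: [0.4913, -0.296, 0.5297]
orientation: [-90.0, -0.0, -74.1]
ft_force: [0.4, -1.0, 0.3]
grip_width: 0.0942
```

Call:
apply_moves --plan '[[[-12,0,40,0,0,0],[-11,0,35,0,0,0],[-11,0,30,0,0,0],[-5,0,10,0,0,0],[0,0,0,0,0,0],[0,0,0,0,0,0],[0,0,0,0,0,0]]]'

```text
time: 2.2
position: [0.5888, -0.2295, 0.5303]
orientation: [-90.0, -0.1, -74.3]
ft_force: [-0.3, 0.6, -0.5]
grip_width: 0.0941
```

```bash
python3 - <<'E'
from h import *
t=vision.capture("top"); s=vision.capture("scene")
cv2.imwrite("pics/z2.png",np.hstack([zoom(t,290,130,100,140,4),zoom(s,160,120,100,140,4)]))
o=robot.observe(); R=Rn.from_euler("xyz",o["orientation"],degrees=True).as_matrix()
print(o["position"],o["joint_positions"].round(1))
for d in(0.18,.199): print(proj(s,o["position"]+R[:,1]*d))
E
```

```text
[ 0.58880722 -0.22950483  0.53031186] [-26.4  16.7  50.7  -0.  112.6  47.8]
[[202.40057542 155.49706303]]
[[203.07472765 163.15570685]]
```

View pics/z2.png

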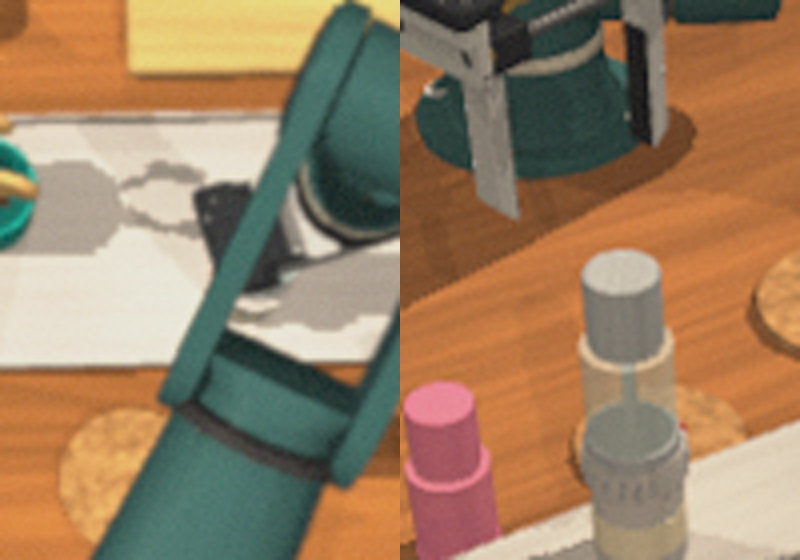

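The view shows the open fingertips, midpoint at scene (204,164), matching the projection at (203,163). The grinder is undisturbed. I'll finish the approach and descend.

Call:
apply_moves --plan '[[[-8,0,22,0,0,0],[0,0,0,0,0,0],[0,20,0,0,0,0],[0,20,0,0,0,0],[0,20,0,0,0,0],[0,20,0,0,0,0],[0,15,0,0,0,0],[0,0,0,0,0,0],[0,0,0,0,0,0]]]'

```text
time: 3.2
position: [0.6083, -0.2154, 0.4351]
orientation: [-90.0, -0.0, -74.2]
ft_force: [0.5, 0.4, 0.8]
grip_width: 0.0939
```

```bash
python3 - <<'E'
from h import *
s=vision.capture("scene")
cv2.imwrite("pics/z3.png",zoom(s,150,120,130,140,4))
o=robot.observe(); print(o["position"],o["joint_positions"].round(1))
E
```

```text
[ 0.60847809 -0.21528099  0.43597166] [-24.5  17.2  60.7  -0.  102.   49.7]
```

View pics/z3.png

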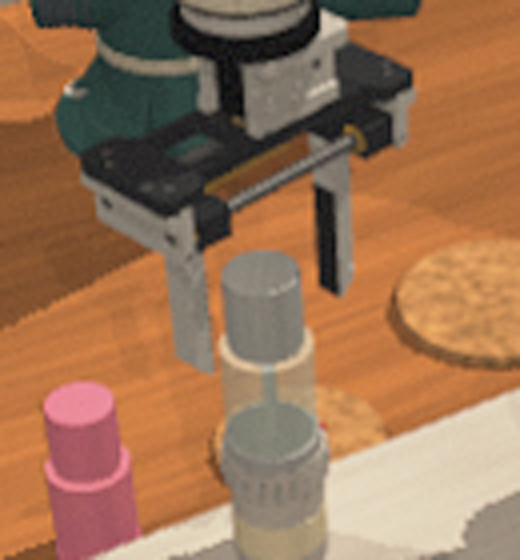

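The fingers straddle the steel head. The fingertip midpoint is at crop (266,326), and the head axis at that height is at about (264,327). I'll close now.

Call:
apply_moves --plan '[[[0,0,0,0,0,0],[0,0,0,0,0,0],[0,0,0,0,0,0],[0,0,0,0,0,0],[0,0,0,0,0,0],[0,0,0,0,0,0],[0,0,0,0,0,0],[0,0,0,0,0,0]]]' --gripper 0 --force 25

```text
time: 4.05
position: [0.6089, -0.2149, 0.4346]
orientation: [-90.0, -0.0, -74.1]
ft_force: [0.5, -0.6, -0.3]
grip_width: 0.0438
```

Call:
apply_moves --plan '[[[0,-5,0,0,0,0],[0,-10,0,0,0,0],[0,-10,0,0,0,0],[0,-10,0,0,0,0],[0,-5,0,0,0,0],[0,0,0,0,0,0],[0,0,0,0,0,0],[0,0,0,0,0,0]]]'

```text
time: 4.85
position: [0.6089, -0.2148, 0.4739]
orientation: [-90.1, 0.0, -74.1]
ft_force: [0.8, -0.6, -3.6]
grip_width: 0.0439
```

```bash
python3 - <<'E'
from h import *
s=vision.capture("scene"); t=vision.capture("top")
cv2.imwrite("pics/z4.png",np.hstack([zoom(s,160,110,110,150,4),zoom(t,310,130,90,150,4)]))
o=robot.observe(); print(o["position"],o["grip_width"],o["ft_force"])
g=np.array([-.182,0])
print(np.array([.4527,-.1255])-o["position"][:2])
E
```

```text
[ 0.60889674 -0.21479614  0.47387724] 0.04370671237830544 [-0.19858737  0.32900017 -3.71054615]
[-0.15619674  0.08929614]
```

View pics/z4.png

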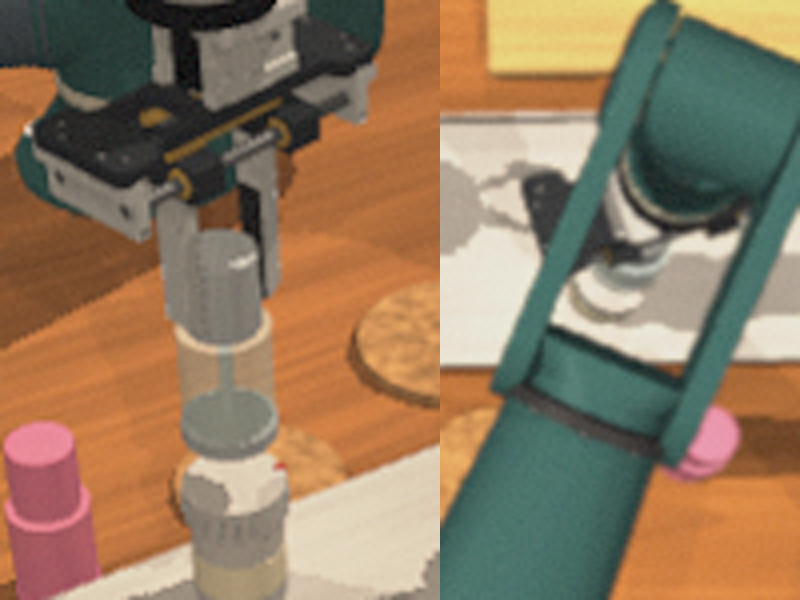

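The grinder is held upright and clear of the lid, with the width at 44 mm and a load of 3.6 N. Next I carry it to the coaster.

Call:
apply_moves --plan '[[[-6,0,-6,0,0,0],[-13,0,-12,0,0,0],[-16,0,-16,0,0,0],[-16,0,-16,0,0,0],[-16,0,-16,0,0,0],[-16,0,-16,0,0,0],[-16,0,-16,0,0,0],[-13,0,-12,0,0,0],[-10,0,-10,0,0,0],[-6,0,-6,0,0,0],[0,0,0,0,0,0],[0,0,0,0,0,0]]]'

```text
time: 6.15
position: [0.4527, -0.1261, 0.4748]
orientation: [-90.0, -0.0, -74.1]
ft_force: [-0.2, -0.1, -3.7]
grip_width: 0.0435
```

Call:
apply_moves --plan '[[[0,10,0,0,0,0],[0,20,0,0,0,0],[0,20,0,0,0,0],[0,20,0,0,0,0],[0,20,0,0,0,0],[0,20,0,0,0,0],[0,20,0,0,0,0],[0,20,0,0,0,0],[0,10,0,0,0,0],[0,10,0,0,0,0],[0,0,0,0,0,0],[0,0,0,0,0,0]]]'

```text
time: 7.35
position: [0.453, -0.1262, 0.3051]
orientation: [-90.0, -0.0, -74.1]
ft_force: [0.5, -0.2, -3.0]
grip_width: 0.0438
```

```bash
python3 - <<'E'
from h import *
s=vision.capture("scene"); t=vision.capture("top")
cv2.imwrite("pics/z5.png",np.hstack([zoom(s,180,130,100,145,4),zoom(t,290,180,100,145,4)]))
o=robot.observe(); print(o["position"],o["grip_width"],o["ft_force"],o["time"])
E
```

```text
[ 0.45308108 -0.12626687  0.30586649] 0.04377849632074893 [ 0.36528738 -0.28993587 -4.73332433] 7.45
```

View pics/z5.png

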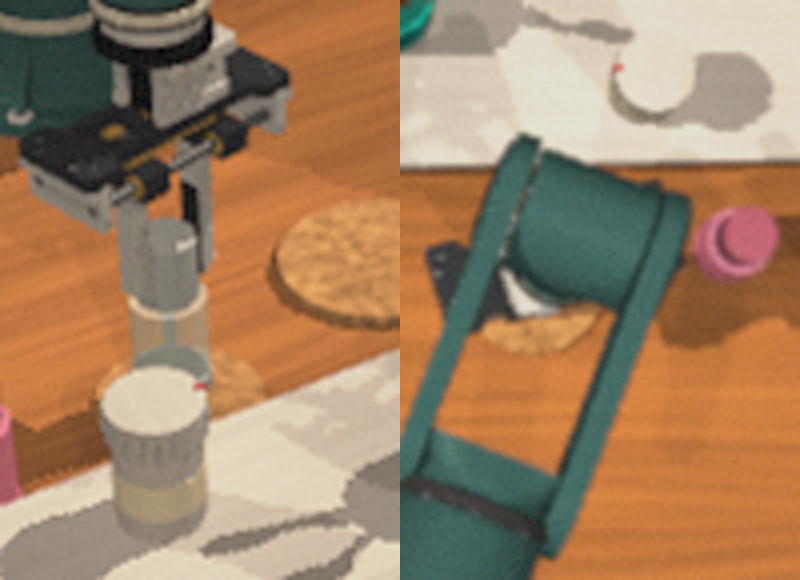

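The grinder is upright above the coaster. The lid is now fully visible at about scene (218.7,230) and top (354,197), with its red mark on the far-left side. I'll lower gently.

Call:
apply_moves --plan '[[[0,4,0,0,0,0],[0,4,0,0,0,0],[0,2,0,0,0,0],[0,1,0,0,0,0],[0,1,0,0,0,0],[0,0,0,0,0,0],[0,0,0,0,0,0]]]'

```text
time: 8.15
position: [0.4527, -0.1261, 0.2927]
orientation: [-90.0, -0.0, -74.1]
ft_force: [0.5, -0.3, -4.2]
grip_width: 0.0438
```

```bash
python3 - <<'E'
from h import *
s=vision.capture("scene"); t=vision.capture("top")
print("lid scene",onz(s,218.6,229.9,.15))
im=t["img"][175:215,335:375]; hsv=cv2.cvtColor(im,cv2.COLOR_RGB2HSV)
rm=((hsv[...,1]>110)&((hsv[...,0]<8)|(hsv[...,0]>172)))
print("red",[x.mean()+o for x,o in zip(np.nonzero(rm)[::-1],(335,175))],rm.sum())
e=onz(t,343.8,195,.15); print(e)
r=np.nonzero(rm); print("mark",onz(t,r[1].mean()+335,r[0].mean()+175,.15))
for c in[(.608,-.2155),(.612,-.2155)]:
  print(proj(t,[(c[0]+.031*np.cos(a),c[1]+.031*np.sin(a),.15) for a in np.arange(4)*np.pi/2]).round(1).tolist())
o=robot.observe(); print(o["position"],o["ft_force"],o["time"])
E
```

```text
lid scene [ 0.60566392 -0.2125529   0.15      ]
red [np.float64(344.0), np.float64(196.0)] 1
[ 0.60907356 -0.18339123  0.15      ]
mark [ 0.6059718  -0.18389929  0.15      ]
[[353.9, 185.2], [344.2, 195.3], [354.7, 205.2], [364.4, 195.0]]
[[353.9, 183.9], [344.1, 194.0], [354.6, 203.9], [364.3, 193.7]]
[ 0.45268991 -0.12610893  0.29268233] [ 0.32726227  0.5431617  -3.19400999] 8.25
```

Call:
apply_moves --plan '[[[0,1,0,0,0,0],[0,1,0,0,0,0],[0,0,0,0,0,0],[0,0,0,0,0,0],[0,0,0,0,0,0]]]'

```text
time: 8.75
position: [0.4528, -0.1261, 0.2926]
orientation: [-89.9, -0.1, -74.1]
ft_force: [-2.5, 0.6, 4.6]
grip_width: 0.0433
```

Contact: the vertical force changed by 8 N. I'll release, wait, then rise.

Call:
apply_moves --plan '[[[0,-1,0,0,0,0],[0,0,0,0,0,0],[0,0,0,0,0,0],[0,0,0,0,0,0],[0,0,0,0,0,0],[0,0,0,0,0,0],[0,0,0,0,0,0],[0,0,0,0,0,0],[0,0,0,0,0,0]]]' --gripper 1

```text
time: 9.65
position: [0.4527, -0.1261, 0.2916]
orientation: [-90.0, -0.0, -74.1]
ft_force: [0.3, -0.7, 0.2]
grip_width: 0.0938
```

Call:
apply_moves --plan '[[[0,-20,0,0,0,0],[0,-30,0,0,0,0],[0,-30,0,0,0,0],[0,-30,0,0,0,0],[0,-30,0,0,0,0],[0,0,0,0,0,0],[0,0,0,0,0,0],[0,0,0,0,0,0]]]'

```text
time: 10.45
position: [0.4525, -0.126, 0.4298]
orientation: [-90.1, 0.1, -74.1]
ft_force: [-0.2, 0.2, -0.3]
grip_width: 0.0943
```

Call:
apply_moves --plan '[[[0,0,0,0,-8.4,0],[0,0,0,0,-8.4,0],[0,0,0,0,-8.4,0],[0,0,0,0,-8.4,0],[0,0,0,0,-8.4,0],[0,0,0,0,-8.4,0],[0,0,0,0,-8.4,0],[0,0,0,0,-8.4,0],[0,0,0,0,-8.4,0],[0,0,0,0,-8.4,0],[0,0,0,0,-8.4,0]]]'

```text
time: 11.55
position: [0.4525, -0.126, 0.4293]
orientation: [-89.8, 0.2, 18.6]
ft_force: [-0.1, -0.5, 0.0]
grip_width: 0.0941
```

Call:
apply_moves --plan '[[[0,0,0,0,-8.4,0],[0,0,0,0,-8.4,0],[0,0,0,0,-8.4,0],[0,0,0,0,-8.4,0],[0,0,0,0,-8.4,0],[0,0,0,0,-8.4,0],[0,0,0,0,-8.4,0],[0,0,0,0,-8.4,0],[0,0,0,0,-8.4,0],[0,0,0,0,-8.4,0],[0,0,0,0,-8.4,0],[0,0,0,0,0,0]]]'

```text
time: 12.75
position: [0.4526, -0.126, 0.4296]
orientation: [-89.8, -0.1, 110.6]
ft_force: [-0.1, 0.6, -0.2]
grip_width: 0.0939
```

```bash
python3 - <<'E'
from h import *
o=robot.observe(); R=Rn.from_euler("xyz",o["orientation"],degrees=True).as_matrix()
print(o["position"],o["orientation"],o["joint_positions"].round(1),o["time"])
print("tool delta mm",1000*R.T@(np.array([.606,-.214,.425])-o["position"]))
E
```

```text
[ 0.45258741 -0.12604283  0.42958764] [-89.84098364  -0.1438672  110.64271679] [ -22.5   -5.4   86.1   -0.    99.5 -133.1] 12.75
tool delta mm [-136.40512368    3.93274736 -112.56601307]
```

Call:
apply_moves --plan '[[[-10,0,-8,0,0,0],[-17,0,-14,0,0,0],[-20,0,-16,0,0,0],[-20,0,-17,0,0,0],[-20,0,-17,0,0,0],[-20,0,-17,0,0,0],[-17,0,-14,0,0,0],[-12,0,-9,0,0,0],[0,0,0,0,0,0],[0,0,0,0,0,0],[0,0,0,0,0,0]]]'

```text
time: 13.85
position: [0.6052, -0.2136, 0.4315]
orientation: [-90.0, -0.0, 110.6]
ft_force: [0.3, 0.7, -1.2]
grip_width: 0.094
```

```bash
python3 - <<'E'
from h import *
s=vision.capture("scene"); t=vision.capture("top")
cv2.imwrite("pics/z6.png",np.hstack([zoom(s,160,130,120,145,4),zoom(t,310,150,75,145,4)]))
o=robot.observe(); R=Rn.from_euler("xyz",o["orientation"],degrees=True).as_matrix()
print(o["position"],o["joint_positions"].round(1),o["time"])
print("tool delta mm",1000*R.T@(np.array([.606,-.214,.318])-o["position"]), "tip",proj(s,o["position"]+.199*R[:,1]))
E
```

```text
[ 0.60499007 -0.21344469  0.43207337] [ -24.5   16.7   61.8   -0.   101.5 -135.1] 13.95
tool delta mm [ -0.83920955 114.07384419  -0.71871109] tip [[216.07379969 201.53220532]]
```

View pics/z6.png

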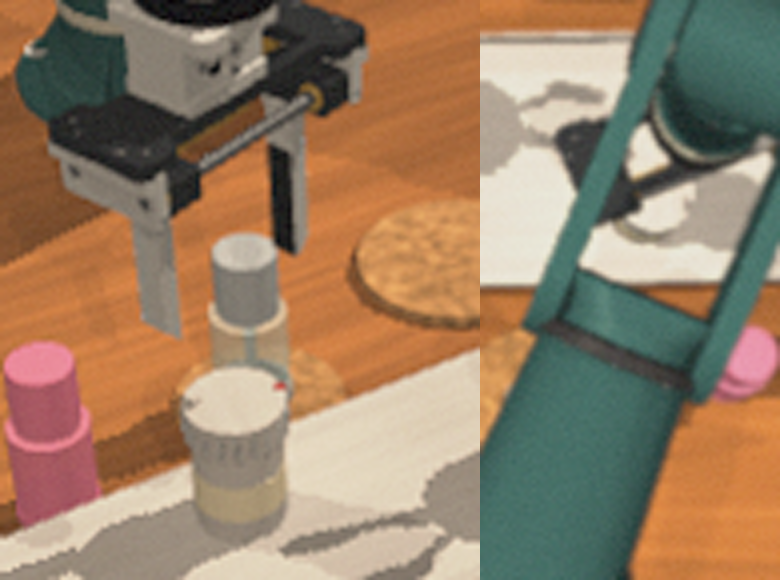

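The grinder stands upright and released on the coaster at scene (221,200). The fingertips are centred over the lid, whose centre is at about scene (219,230). I'll descend around the lid.

Call:
apply_moves --plan '[[[0,12,0,0,0,0],[0,20,0,0,0,0],[0,20,0,0,0,0],[0,20,0,0,0,0],[0,10,0,0,0,0],[0,8,0,0,0,0],[0,8,0,0,0,0],[0,8,0,0,0,0],[0,6,0,0,0,0],[0,0,0,0,0,0],[0,0,0,0,0,0]]]'

```text
time: 15.05
position: [0.6055, -0.2139, 0.3199]
orientation: [-90.0, 0.0, 110.7]
ft_force: [-0.8, -0.6, 0.1]
grip_width: 0.094
```

Call:
apply_moves --plan '[[[0,0,0,0,0,0],[0,0,0,0,0,0],[0,0,0,0,0,0],[0,0,0,0,0,0],[0,0,0,0,0,0],[0,0,0,0,0,0],[0,0,0,0,0,0],[0,0,0,0,0,0]]]' --gripper 0 --force 15

```text
time: 15.85
position: [0.6053, -0.2131, 0.3198]
orientation: [-90.0, -0.1, 110.7]
ft_force: [-2.6, 5.2, 2.3]
grip_width: 0.0615
```

Gripped at 61.5 mm. The side force of about 5.8 N along tool +x means the lid is slightly that way, so I'll shift 1 mm, firm the grip and turn clockwise (tool +y).

Call:
apply_moves --plan '[[[1,0,0,0,0,0],[0,0,0,0,0,0],[0,0,0,0,0,0],[0,0,0,0,0,0],[0,0,0,0,3,0],[0,0,0,0,5,0],[0,0,0,0,6,0],[0,0,0,0,6,0],[0,0,0,0,0,0],[0,0,0,0,0,0]]]' --force 35

```text
time: 16.85
position: [0.6052, -0.2135, 0.3198]
orientation: [-90.0, 0.1, 90.7]
ft_force: [-1.0, 0.7, 2.3]
grip_width: 0.0613
```

```bash
python3 - <<'E'
from h import *
o=robot.observe(); R=Rn.from_euler("xyz",o["orientation"],degrees=True).as_matrix()
print(o["position"],o["orientation"],"F tool",R.T@o["ft_force"],"T",o["ft_torque"],o["grip_width"],o["time"])
E
```

```text
[ 0.60518672 -0.21345429  0.31981882] [-9.00444204e+01  8.31245632e-02  9.07382472e+01] F tool [ 0.66473047 -2.34463252  1.00165886] T [ 0.329603   -0.04459511 -0.07242812] 0.06133259605909135 16.85
```

Call:
apply_moves --plan '[[[0,0,0,0,6,0],[0,0,0,0,8,0],[0,0,0,0,8,0],[0,0,0,0,8,0],[0,0,0,0,8,0],[0,0,0,0,8,0],[0,0,0,0,8,0],[0,0,0,0,6,0],[0,0,0,0,0,0],[0,0,0,0,0,0]]]'

```text
time: 17.85
position: [0.6043, -0.2153, 0.3198]
orientation: [-90.2, 0.3, 30.6]
ft_force: [-4.8, -4.7, 2.0]
grip_width: 0.0614
```

```bash
python3 - <<'E'
from h import *
s=vision.capture("scene")
cv2.imwrite("pics/z7.png",zoom(s,150,110,130,145,4))
o=robot.observe(); R=Rn.from_euler("xyz",o["orientation"],degrees=True).as_matrix()
print(o["position"],o["orientation"],"F tool",R.T@o["ft_force"],"T",o["ft_torque"],o["grip_width"],o["time"])
E
```

```text
[ 0.60427476 -0.21529671  0.31983693] [-90.23250707   0.26681903  30.61519949] F tool [-5.35354235 -0.92539433 -1.8952447 ] T [-0.67435386  0.4339487  -0.08016741] 0.06163697426997982 17.9
```

View pics/z7.png

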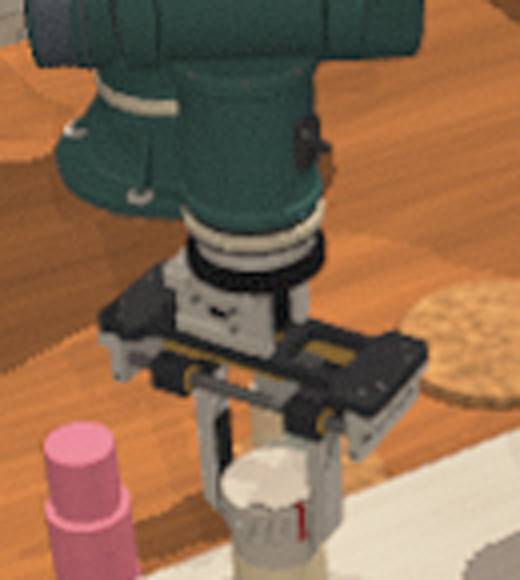

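The red mark has come round with the lid, now at crop (300,520), so the grip isn't slipping. Continuing.

Call:
apply_moves --plan '[[[-1,0,0,0,6,0],[0,0,0,0,8,0],[0,0,0,0,8,0],[0,0,0,0,8,0],[0,0,0,0,8,0],[0,0,0,0,8,0],[0,0,0,0,8,0],[0,0,0,0,6,0],[0,0,0,0,0,0],[0,0,0,0,0,0]]]'

```text
time: 18.9
position: [0.6022, -0.2156, 0.3198]
orientation: [-90.4, 0.2, -29.4]
ft_force: [-10.6, -3.6, 4.9]
grip_width: 0.0616
```

```bash
python3 - <<'E'
from h import *
o=robot.observe(); R=Rn.from_euler("xyz",o["orientation"],degrees=True).as_matrix()
print(o["position"],o["orientation"],"F tool",R.T@o["ft_force"],"T",o["ft_torque"],o["grip_width"],o["joint_positions"].round(1))
E
```

```text
[ 0.60221886 -0.21555313  0.31980444] [-90.44560651   0.2220752  -29.39287597] F tool [-7.44129287 -4.82387159 -8.38744976] T [-0.57674153  1.61301656 -0.1355156 ] 0.061552275883583626 [-24.7  18.1  72.7  -0.4  89.4   4.7]
```

Call:
apply_moves --plan '[[[-1,0,-1,0,5,0],[-1,0,-1,0,5,0],[0,0,0,0,5,0],[0,0,0,0,5,0],[0,0,0,0,5,0],[0,0,0,0,0,0],[0,0,0,0,0,0]]]'

```text
time: 19.6
position: [0.6005, -0.2152, 0.3198]
orientation: [-90.2, -0.0, -54.3]
ft_force: [-5.0, -0.4, 4.0]
grip_width: 0.0613
```

```bash
python3 - <<'E'
from h import *
o=robot.observe(); R=Rn.from_euler("xyz",o["orientation"],degrees=True).as_matrix()
print(o["position"],o["orientation"],"F tool",R.T@o["ft_force"],"T",o["ft_torque"],o["grip_width"],o["joint_positions"].round(1))
E
```

```text
[ 0.60047234 -0.21515331  0.31981194] [-9.02499322e+01 -9.56258213e-04 -5.43198757e+01] F tool [-2.61663486 -4.00412747 -4.26360121] T [-0.17006316  0.88203873 -0.05641947] 0.06131987719619641 [-24.8  17.8  73.1  -0.2  89.2  29.6]
```

Call:
apply_moves --plan '[[[0,0,-1,0,4,0],[0,0,0,0,4,0],[0,0,0,0,4,0],[0,0,0,0,4,0],[0,0,0,0,4,0]]]'

```text
time: 20.1
position: [0.5999, -0.2147, 0.3198]
orientation: [-90.2, 0.0, -74.4]
ft_force: [-5.7, 3.4, 4.1]
grip_width: 0.0613
```

```bash
python3 - <<'E'
from h import *
o=robot.observe(); R=Rn.from_euler("xyz",o["orientation"],degrees=True).as_matrix()
print(o["position"],o["orientation"],"F tool",R.T@o["ft_force"],"T",o["ft_torque"],o["grip_width"],o["joint_positions"].round(1))
E
```

```text
[ 0.59992772 -0.21469092  0.31980161] [-9.01731371e+01  4.40276597e-02 -7.43846212e+01] F tool [-4.80086674 -4.08726665 -4.56932579] T [0.42725408 0.8533855  0.12862851] 0.06128467832791587 [-24.8  17.8  73.2  -0.1  89.2  49.6]
```

Call:
apply_moves --plan '[[[0,0,0,0,3,0],[0,0,0,0,3,0],[0,0,0,0,3,0],[0,0,0,0,3,0]]]'

```text
time: 20.5
position: [0.6014, -0.214, 0.3199]
orientation: [-89.8, 0.0, -86.1]
ft_force: [2.7, 3.6, -0.6]
grip_width: 0.0617
```

```bash
python3 - <<'E'
from h import *
s=vision.capture("scene")
cv2.imwrite("pics/z8.png",zoom(s,150,110,130,145,4))
o=robot.observe(); R=Rn.from_euler("xyz",o["orientation"],degrees=True).as_matrix()
print(o["position"],o["orientation"],"F tool",R.T@o["ft_force"],"T",o["ft_torque"],o["grip_width"],o["joint_positions"].round(1))
E
```

```text
[ 0.60132571 -0.21395979  0.31991108] [-8.98561973e+01  9.87208149e-03 -8.61929615e+01] F tool [-2.34790504 -0.91398255  1.6719435 ] T [ 0.63910853 -0.33925979  1.12880643] 0.06125092782081029 [-24.7  17.8  73.1   0.1  89.   61.5]
```

View pics/z8.png

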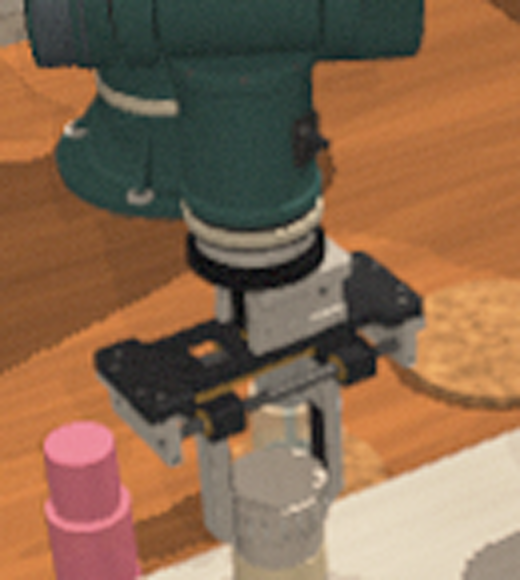

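The turning torque jumped from 0.13 to 1.13 N m after about 187° of turn, which points to the stop. The mark is hidden by the left finger. One more small push to confirm.

Call:
apply_moves --plan '[[[0,0,0,0,2,0],[0,0,0,0,2,0],[0,0,0,0,0,0],[0,0,0,0,0,0]]]'

```text
time: 20.95
position: [0.6012, -0.214, 0.32]
orientation: [-89.9, 0.0, -90.1]
ft_force: [2.3, 3.7, 1.5]
grip_width: 0.0615
```

```bash
python3 - <<'E'
from h import *
o=robot.observe(); R=Rn.from_euler("xyz",o["orientation"],degrees=True).as_matrix()
print(o["position"],o["orientation"],"F tool",R.T@o["ft_force"],"T",o["ft_torque"],o["grip_width"])
E
```

```text
[ 0.60117957 -0.21403776  0.31995272] [-8.98930055e+01  4.01611442e-02 -9.01292799e+01] F tool [-3.7457704  -1.54060013  2.25414384] T [ 0.84142665 -0.381237    1.14516096] 0.061465608334914275
```

The torque saturates at 1.14 N m, so the pads are slipping on the lid against the stop. I'll release and rise.

Call:
apply_moves --plan '[[[0,0,0,0,0,0],[0,0,0,0,0,0],[0,0,0,0,0,0],[0,0,0,0,0,0],[0,0,0,0,0,0],[0,0,0,0,0,0],[0,0,0,0,0,0],[0,0,0,0,0,0]]]' --gripper 1

```text
time: 21.75
position: [0.6007, -0.2146, 0.3197]
orientation: [-90.0, -0.0, -90.3]
ft_force: [-0.3, -0.1, -0.9]
grip_width: 0.0943
```

Call:
apply_moves --plan '[[[0,-15,0,0,0,0],[0,-25,0,0,0,0],[0,-30,0,0,0,0],[0,-30,0,0,0,0],[0,-30,0,0,0,0],[0,-20,0,0,0,0],[0,0,0,0,0,0],[0,0,0,0,0,0],[0,0,0,0,0,0]]]'

```text
time: 22.65
position: [0.6007, -0.2146, 0.4679]
orientation: [-90.2, 0.1, -90.3]
ft_force: [1.2, -0.2, 0.4]
grip_width: 0.0938
```

```bash
python3 - <<'E'
from h import *
s=vision.capture("scene"); t=vision.capture("top")
cv2.imwrite("pics/z9.png",np.hstack([zoom(s,160,150,100,130,4),zoom(t,290,150,100,130,4)]))
o=robot.observe(); print(o["position"],o["ft_force"],o["time"])
E
```

```text
[ 0.60074495 -0.21464795  0.46757127] [-0.24149238 -0.19967497 -0.26497557] 22.75
```

View pics/z9.png

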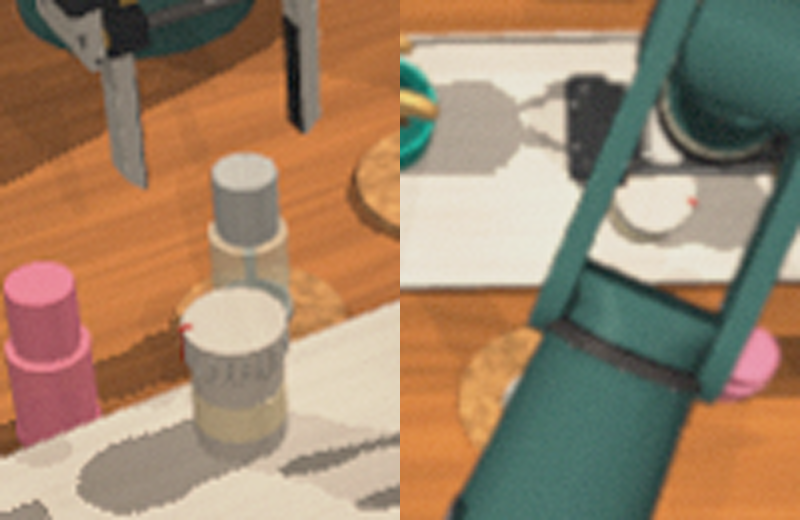

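The lid mark is now at scene (206,232) and top (363.2,200.5), and the grinder is upright on the coaster. I'll check the turn angle and the grinder's position.

```bash
python3 - <<'E'
from h import *
s=vision.capture("scene"); t=vision.capture("top")
C=np.array([.604,-.214])
for n,c,a,b in[("top",t,(344.1,196.8),(363.2,200.5)),("scene",s,(230,226.3),(206,231.7))]:
    v=[onz(c,*p,.149)[:2] for p in(a,b)]; an=[np.degrees(np.arctan2(*(x-C)[::-1])) for x in v]
    print(n,np.round(v,4),an,(an[0]-an[1])%360)
print("grinder head",onz(s,160+244/4,150+173/4,.133))
E
```

```text
top [[ 0.6037 -0.1842]
 [ 0.5913 -0.2423]] [np.float64(90.63747794132124), np.float64(-114.18423258808332)] 204.82171052940456
scene [[ 0.6072 -0.183 ]
 [ 0.5947 -0.24  ]] [np.float64(84.1187974167536), np.float64(-109.69422229180326)] 193.81301970855685
grinder head [ 0.45714447 -0.12756979  0.133     ]
```

The mark has turned about 190–200°, which fits the stop torque. The grinder centre is within about 5 mm of the coaster's. Handing in.

```bash
python3 -c "
from bench import robot
print(robot.finish_job())"
```

```text
the job is handed in; nothing more can be done
None
```

I moved the grinder onto the small cork coaster and screwed the tin's lid clockwise to its stop. The job was handed in with about 23 s on the clock; no verdict is reported.

- **Grinder:** I gripped it by the steel head, lifted it upright and set it down with light contact. It was then released. The last picture shows it upright, with its centre about 5 mm from the coaster's centre (limit 32 mm).
- **Lid:** One long grasp turned it about 187–190°. Turning torque then rose from about 0.13 to 1.14 N m and stayed there while the pads slipped, which indicates the hard stop. I could not read the joint value itself.
- **Disagreements:** The red mark's turn measured 194° from the scene camera and 205° from the top camera, against about 190° from the gripper. I put this down to errors of a few mm in locating the mark. The grasp was also a few mm off the lid's axis, so I shifted to relieve side loads of up to about 11 N.
- **Other objects:** My last views showed nothing knocked over, but they did not include the jars, bottle or bowl. The gripper was open and about 120 mm above the lid at the end.

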